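Pack the spares drawer by weight and shut it

TASK

The three plain cartons of spares on the bench look alike and only their weight tells them apart: heft them and stack the two heavier ones squarely, to save room, in the free part of the tool chest's open drawer, the heaviest first at the bottom and the other on top of it, setting them down rather than dropping them; the lightest is for the job in hand, so leave it lying on the bench. Then push the drawer fully shut, gently, so that the stack stays standing; the big nut and the pliers stay where they lie.

Things in the scene. Friction and masses are not known exactly. Their poses are not given: they have to be found in the camera images.
- carton_a: one of three plain closed cardboard cartons that look exactly alike: 110 long (its x) x 58 wide (its y) x 40 mm high, tape along the top; origin at the centre of its underside, z up. Lies flat on the bench. Each holds a different part at its middle: the three weigh 0.15 to 0.65 kg, at least 0.15 kg apart; which one is heaviest changes from start to start
- carton_b: one of three plain closed cardboard cartons that look exactly alike: 110 long (its x) x 58 wide (its y) x 40 mm high, tape along the top; origin at the centre of its underside, z up. Lies flat on the bench. Each holds a different part at its middle: the three weigh 0.15 to 0.65 kg, at least 0.15 kg apart; which one is heaviest changes from start to start
- carton_c: one of three plain closed cardboard cartons that look exactly alike: 110 long (its x) x 58 wide (its y) x 40 mm high, tape along the top; origin at the centre of its underside, z up. Lies flat on the bench. Each holds a different part at its middle: the three weigh 0.15 to 0.65 kg, at least 0.15 kg apart; which one is heaviest changes from start to start
- chest_face (a point): middle of the lower front edge of the low white tool chest, 300 deep (x) x 320 wide x 132 mm high, black mat and a row of sockets on top, one drawer with a blue front that opens towards the robot; fixed to the bench; x points away from the robot, into the chest. The opening leaves 98 mm above the drawer's floor: two stacked cartons (80 mm) go in
- drawer: the drawer, pulled out 170 to 200 mm at the start: its steel pan is 250 long (x) x 276 mm wide, walls 5 mm thick, 60 mm high above its floor. Origin midway across, 14 mm above the bench, at the front panel's rear face, which meets the chest's face when shut; x points into the chest. A black insert with bolts, 85 mm wide and 45 high, fills its left (+y) side; the free part to its right is 181 mm wide
- drawer_floor (a point): point on the drawer's floor in the middle of the free part's width, 100 mm behind the inner face of the drawer's front panel; x points into the chest (the way the drawer shuts), z up; 20 mm above the bench. The front panel is 20 mm thick, its top edge 96 mm above this floor. With the drawer out by d, the chest's front lies d - 100 mm beyond this point: all nearer than that is open from above
- drawer_lip (a point): middle of the outer edge of the aluminium pull lip along the drawer's front: the lip is 290 mm wide (along y), 10 mm thick, its middle 94 mm above the bench, and stands 24 mm out from the blue front panel, whose top edge is 116 mm above the bench; x points into the chest. When shut it is 44 mm before chest_face. The drawer runs straight on slides with 2 to 4 N of friction, no spring; pushing the lip or front panel shuts it
- nut: bystander: big steel hex nut, 54 mm across its corners, 30 mm high, near the cartons; origin at the centre of its underside
- pliers: bystander: slip-joint pliers with blue grips, 205 mm long, lying at the left; origin under the pivot
Mind the look-alikes: they are no part of the job. What is shaped like the carton_c but red is not meant.

How it is judged:
On the way:
1. the two heavier cartons stand stacked squarely in the open drawer, the heaviest at the bottom, the lightest on the bench (((contact force between carton_a and drawer above 7 N and contact force between carton_a and carton_b between 2.6 and 4.6 N and horizontal distance between carton_a and carton_b below 0.02 m and angle between the x axis of carton_a and the x axis of carton_b, either way round below 0.26 rad and horizontal distance between carton_a and drawer_floor below 0.14 m and z of carton_a in the frame of drawer_floor below 0.006 m and height (world z) of carton_c below 0.006 m and horizontal distance between carton_c and drawer_floor above 0.15 m) or (contact force between carton_a and drawer above 7 N and contact force between carton_a and carton_c between 2.6 and 4.6 N and horizontal distance between carton_a and carton_c below 0.02 m and angle between the x axis of carton_a and the x axis of carton_c, either way round below 0.26 rad and horizontal distance between carton_a and drawer_floor below 0.14 m and z of carton_a in the frame of drawer_floor below 0.006 m and height (world z) of carton_b below 0.006 m and horizontal distance between carton_b and drawer_floor above 0.15 m) or (contact force between carton_b and drawer above 7 N and contact force between carton_b and carton_a between 2.6 and 4.6 N and horizontal distance between carton_b and carton_a below 0.02 m and angle between the x axis of carton_b and the x axis of carton_a, either way round below 0.26 rad and horizontal distance between carton_b and drawer_floor below 0.14 m and z of carton_b in the frame of drawer_floor below 0.006 m and height (world z) of carton_c below 0.006 m and horizontal distance between carton_c and drawer_floor above 0.15 m) or (contact force between carton_b and drawer above 7 N and contact force between carton_b and carton_c between 2.6 and 4.6 N and horizontal distance between carton_b and carton_c below 0.02 m and angle between the x axis of carton_b and the x axis of carton_c, either way round below 0.26 rad and horizontal distance between carton_b and drawer_floor below 0.14 m and z of carton_b in the frame of drawer_floor below 0.006 m and height (world z) of carton_a below 0.006 m and horizontal distance between carton_a and drawer_floor above 0.15 m) or (contact force between carton_c and drawer above 7 N and contact force between carton_c and carton_a between 2.6 and 4.6 N and horizontal distance between carton_c and carton_a below 0.02 m and angle between the x axis of carton_c and the x axis of carton_a, either way round below 0.26 rad and horizontal distance between carton_c and drawer_floor below 0.14 m and z of carton_c in the frame of drawer_floor below 0.006 m and height (world z) of carton_b below 0.006 m and horizontal distance between carton_b and drawer_floor above 0.15 m) or (contact force between carton_c and drawer above 7 N and contact force between carton_c and carton_b between 2.6 and 4.6 N and horizontal distance between carton_c and carton_b below 0.02 m and angle between the x axis of carton_c and the x axis of carton_b, either way round below 0.26 rad and horizontal distance between carton_c and drawer_floor below 0.14 m and z of carton_c in the frame of drawer_floor below 0.006 m and height (world z) of carton_a below 0.006 m and horizontal distance between carton_a and drawer_floor above 0.15 m)) and angle between each of carton_a, carton_b, carton_c's own z axis and vertical below 0.06 rad and x of drawer_lip in the frame of chest_face below -0.144 m), for 0.2 s.
At the end, for the whole second after the job is handed in: the drawer is shut (within 6 mm); in it the heaviest carton lies flat on the floor and the second heaviest flat on top of it (judged by the weights they press with), centres within 20 mm and long sides within 15 degrees of one another; the lightest lies flat on the bench; all at rest (((contact force between carton_a and drawer above 7 N and contact force between carton_a and carton_b between 2.6 and 4.6 N and horizontal distance between carton_a and carton_b below 0.02 m and angle between the x axis of carton_a and the x axis of carton_b, either way round below 0.26 rad and horizontal distance between carton_a and drawer_floor below 0.14 m and z of carton_a in the frame of drawer_floor below 0.006 m and height (world z) of carton_c below 0.006 m and horizontal distance between carton_c and drawer_floor above 0.15 m) or (contact force between carton_a and drawer above 7 N and contact force between carton_a and carton_c between 2.6 and 4.6 N and horizontal distance between carton_a and carton_c below 0.02 m and angle between the x axis of carton_a and the x axis of carton_c, either way round below 0.26 rad and horizontal distance between carton_a and drawer_floor below 0.14 m and z of carton_a in the frame of drawer_floor below 0.006 m and height (world z) of carton_b below 0.006 m and horizontal distance between carton_b and drawer_floor above 0.15 m) or (contact force between carton_b and drawer above 7 N and contact force between carton_b and carton_a between 2.6 and 4.6 N and horizontal distance between carton_b and carton_a below 0.02 m and angle between the x axis of carton_b and the x axis of carton_a, either way round below 0.26 rad and horizontal distance between carton_b and drawer_floor below 0.14 m and z of carton_b in the frame of drawer_floor below 0.006 m and height (world z) of carton_c below 0.006 m and horizontal distance between carton_c and drawer_floor above 0.15 m) or (contact force between carton_b and drawer above 7 N and contact force between carton_b and carton_c between 2.6 and 4.6 N and horizontal distance between carton_b and carton_c below 0.02 m and angle between the x axis of carton_b and the x axis of carton_c, either way round below 0.26 rad and horizontal distance between carton_b and drawer_floor below 0.14 m and z of carton_b in the frame of drawer_floor below 0.006 m and height (world z) of carton_a below 0.006 m and horizontal distance between carton_a and drawer_floor above 0.15 m) or (contact force between carton_c and drawer above 7 N and contact force between carton_c and carton_a between 2.6 and 4.6 N and horizontal distance between carton_c and carton_a below 0.02 m and angle between the x axis of carton_c and the x axis of carton_a, either way round below 0.26 rad and horizontal distance between carton_c and drawer_floor below 0.14 m and z of carton_c in the frame of drawer_floor below 0.006 m and height (world z) of carton_b below 0.006 m and horizontal distance between carton_b and drawer_floor above 0.15 m) or (contact force between carton_c and drawer above 7 N and contact force between carton_c and carton_b between 2.6 and 4.6 N and horizontal distance between carton_c and carton_b below 0.02 m and angle between the x axis of carton_c and the x axis of carton_b, either way round below 0.26 rad and horizontal distance between carton_c and drawer_floor below 0.14 m and z of carton_c in the frame of drawer_floor below 0.006 m and height (world z) of carton_a below 0.006 m and horizontal distance between carton_a and drawer_floor above 0.15 m)) and angle between each of carton_a, carton_b, carton_c's own z axis and vertical below 0.06 rad and linear speed of each of carton_a, carton_b, carton_c below 0.02 m/s and x of drawer_lip in the frame of chest_face above -0.05 m); the robot touches nothing.
It fails at once if a carton is dropped or thrown into the drawer (moves faster than 0.6 m/s within the drawer, as after a fall of 2 cm) ((horizontal distance between carton_a and drawer_floor below 0.13 m and z of carton_a in the frame of drawer_floor below 0.045 m and linear speed of carton_a above 0.6 m/s) or (horizontal distance between carton_b and drawer_floor below 0.13 m and z of carton_b in the frame of drawer_floor below 0.045 m and linear speed of carton_b above 0.6 m/s) or (horizontal distance between carton_c and drawer_floor below 0.13 m and z of carton_c in the frame of drawer_floor below 0.045 m and linear speed of carton_c above 0.6 m/s)).
It fails at once if the drawer is slammed (moves faster than 0.5 m/s) (linear speed of drawer above 0.5 m/s).
It fails at once if the nut or the pliers is shifted by more than 3 cm (distance of any of nut, pliers from where it was at the start of the episode above 0.03 m).
It also fails if it takes over 72 s, if anything falls off the work surface, if the arm or the gripper's body presses on something with over 40 N, if the wrist force passes 120 N, or if a joint passes its speed limit or range.

ROBOT

A 7-joint arm with a two-finger parallel gripper is mounted at the origin on the work surface. World frame = base frame: x ahead of the robot, y to its left, z up, the work surface at z = 0. Lengths are in m, angles in rad, forces in N, time in s.
With the tool pointing down it reaches from about 0.4 to 0.925 m from the base axis. Payload 5.6 kg.
Tool frame: the origin (TCP) lies midway between the tips of the shut fingers; the grasp point (between the pads) lies 19 mm behind it (r.grasp_offset is the z of the grasp point in the tool frame, in m); z points along the fingers, y is the line along which they close (so a half turn about z gives the same grasp; the last joint's range is limited). The gripper opens to 85 mm and grips with 20 to 120 N. Pads are 22 mm wide; open, the fingers measure 114 mm over their backs; the gripper's body (76 mm by 85 mm) begins 54 mm behind the grasp point. The pads swing forward as they close: fully open they stand 13 mm farther back than shut.
Start: joints at [-1.327, 0.468, -0.012, 1.603, 0.006, 1.071, -0.056], TCP at [0.184, 0.623, 0.198] pointing down, gripper open.
Joint ranges: [-2.53, 2.53], [-0.31, 2.02], [-1.57, 1.55], [0.28, 2.44], [-1.29, 4.43], [0.15, 1.84], [-2.92, 2.92]. Speed limits (rad/s): [2.57, 2.57, 3.14, 3.14, 3.14, 3.14, 3.14].

INTERFACE

Orientations are given as a unit quaternion [w, x, y, z].
In Python, from station import r gives the robot as it stands.
- The arm moves only by the tool step_arm, never from a script. Its argument "increments" is a list of rows, each a list of 2 entries, a list of its own where there are three numbers: the shift along the tool's x, y, z in mm, then the turn about the tool's z in degrees. A call has exactly 5 rows; each row shifts and turns the commanded pose from where the row before left it, along the tool's axes as they then stand; what a row does not reach is not made up. A row lasts 1/10 s, in which the tool goes at most 50 mm and 8.59 degrees, less where a joint would pass 70% of its speed; a pose out of reach is approached as far as the arm can. A call with a gripper value outside its range is refused whole. "claw" is the finger opening in mm, from 0 to 85.4, set as the call begins (left out, the last holds). The fingers move at their own pace and stop on an object; "grip_force" is the grip in N (left out, the last holds). Time passes only in rows, so rows that do not move let the fingers close, or fill a call up. It gives the time, the measured TCP pose, the force, the opening and the grip force at its end, in the units of the state.
- r.get_state(): the state, without advancing time (a new reading comes with each control period).
- r.camera(name): name is "scene" or "top" or "wrist"; returns a dict with "color" (400x640x3 uint8, red, green, blue), "range_z" (400x640 float32, m along the optical axis (not along the pixel's ray), 0 where there is no reading), "mtx" (3x3 intrinsics, pixels), "eye" and "rotation" of the camera in the world. Camera axes: x right, y down, z forward; pixel columns grow to the right and rows downward; lengths in m; the calibration is good to about 2 mm. A picture is of the moment at which its call begins.
- r.job_done(): hands the job in; it is judged then, once.
The state is a dict: "clock": time; "joint_positions": joint angles; "joint_vel": joint speeds; "joint_efforts": joint torques, N m; "tool_pos": TCP position; "tool_rot": TCP orientation; "contact_force": force on the tool from outside, world axes, zero at the start; "torque": the same for the moment, N m; "gripper_width": finger opening in m; "grasp_force": force on a finger pad.
Only numpy, scipy, OpenCV 4.12 (cv2) and the standard library are available. Lean on these libraries where they do the work, as an engineer would, in place of code of your own. Each camera call takes 0.05 s, during which the arm holds its last target. There are 200 camera calls.

## Working session

There is one attempt and no reset: what is moved stays moved. The work goes in short steps, Python scripts to look and compute and a tool call to move; the robot and the scene stay as the last step left them, time stands still between calls to the robot, and variables do not carry over. Pictures are saved under pics/ and viewed, at most 10 in all, crops included, and the job is handed in when it is done.

Besides the shell and the picture viewer there is one more tool, called after "Call:" in YAML: its name, and indented under it one key for each argument. step_arm: Moves the arm, as the interface text tells. Its arguments: {"type":"object","properties":{"increments":{"type":"array","items":{"type":"array"}},"claw":{"type":"number"},"grip_force":{"type":"number"}},"required":["increments"]}

```bash
mkdir -p pics; ls
python3 - <<'E'
from station import r
import cv2,numpy as np
print(r.get_state())
for n in ("top","scene"):
    c=r.camera(n); np.savez(n+"0.npz",**c); cv2.imwrite(f"pics/{n}0.png",c["color"][:,:,::-1]); print(n,c["eye"],c["rotation"],c["mtx"])
E
```

```text
pics
{'clock': 0.0, 'joint_positions': array([-1.32702089,  0.46839778, -0.01162384,  1.60364846,  0.00600918,
        1.07141433, -0.05630308]), 'joint_vel': array([ 0.00182967, -0.00023492, -0.00160102, -0.0005587 ,  0.00174029,
       -0.00055984,  0.00053466]), 'joint_efforts': array([ 5.82983903e-04, -5.32376432e+01,  2.13165855e-02, -2.51304764e+01,
        1.13534869e-02,  7.45907921e-03, -7.91282474e-06]), 'tool_pos': array([0.18373994, 0.6228252 , 0.19741476]), 'tool_rot': array([-6.85493585e-05,  1.42918469e-01,  9.89734040e-01, -9.14080305e-04]), 'contact_force': array([-0.09530154,  0.22907102, -0.4068761 ]), 'torque': array([ 0.00136987, -0.05207072,  0.00840644]), 'grasp_force': 0.0, 'gripper_width': 0.0856630146521538}
top [ 0.29758054 -0.05457142  1.1957988 ] [ 0.06560653 -0.640465    0.76117783 -0.07815805] [[405.74836292   0.         323.69962687]
 [  0.         405.74836292 197.54918984]
 [  0.           0.           1.        ]]
scene [ 1.33926398 -0.19694669  1.08931205] [-0.25522267  0.70871497  0.61700233 -0.22779949] [[378.42600792   0.         308.31420319]
 [  0.         378.42600792 203.55320983]
 [  0.           0.           1.        ]]
```

View pics/top0.png

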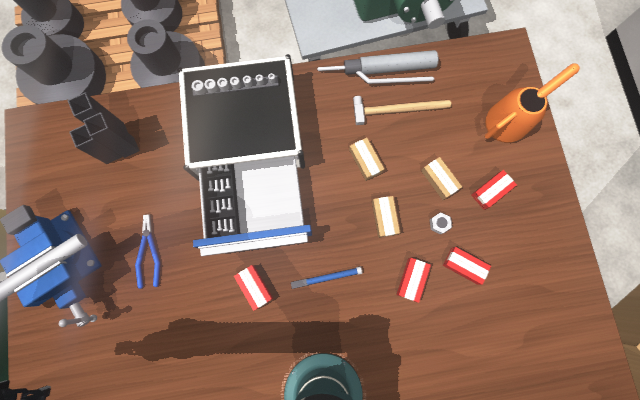

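View pics/scene0.png

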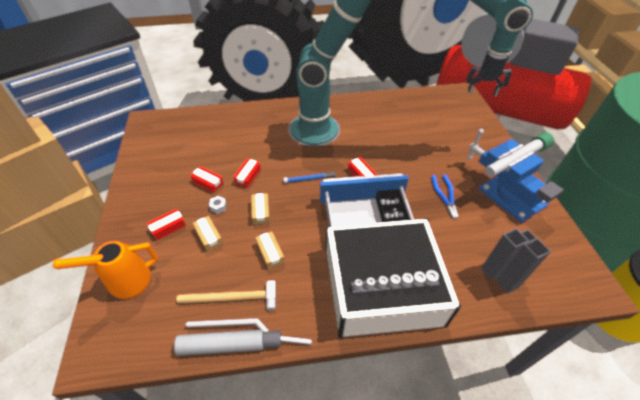

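Cardboard cartons in the top view are at (367,158), (443,177) and (387,216). The red ones at (495,188), (468,265), (415,280) and (253,287) are look-alikes, not meant. The nut is at (441,222), the pliers at (148,250), and the free part of the drawer at (270,195).

```bash
cat > h.py <<'E'
import numpy as np,cv2
from scipy.spatial.transform import Rotation as R
def rot(q): return R.from_quat([q[1],q[2],q[3],q[0]])
def world(c):
    v,u=np.mgrid[:400,:640]; z=c["range_z"]; K=c["mtx"]
    p=np.stack([(u-K[0,2])/K[0,0]*z,(v-K[1,2])/K[1,1]*z,z],-1)
    return rot(c["rotation"]).apply(p.reshape(-1,3)).reshape(400,640,3)+c["eye"]
def rect(pts):
    (x,y),(w,h),a=cv2.minAreaRect((pts*1000).astype(np.float32))
    if w<h: w,h,a=h,w,a+90
    return np.round([x,y,w,h,(a+90)%180-90],1)   # mm, deg of long side
E
python3 - <<'E'
from h import *
c=dict(np.load("top0.npz")); P=world(c); hsv=cv2.cvtColor(c["color"],cv2.COLOR_RGB2HSV)
ok=c["range_z"]>0
def blob(m,u,v,s=40):
    m=m.astype(np.uint8); n,l=cv2.connectedComponents(m); w=l[v-3:v+4,u-3:u+4]; k=np.bincount(w[w>0]).argmax(); return P[l==k]
for u,v in((367,158),(443,177),(387,216)):
    q=blob(ok&(P[...,2]>.03)&(P[...,2]<.055),u,v); print("carton",rect(q[:,:2]),np.median(q[:,2]),len(q))
q=blob(ok&(P[...,2]>.015)&(P[...,2]<.06),441,222);print("nut",rect(q[:,:2]),q[:,2].max())
q=blob(ok&(P[...,2]>.125)&(P[...,2]<.142),240,125);print("chest",rect(q[:,:2]),np.median(q[:,2]))
b=(hsv[...,0]>100)&(hsv[...,0]<125)&(hsv[...,1]>120)&(P[...,2]>.105)&(P[...,2]<.125)
q=blob(b,250,238);print("panel",rect(q[:,:2]),np.median(q[:,2]))
q=blob(ok&(P[...,2]>.084)&(P[...,2]<.104),255,247);print("lip",rect(q[:,:2]),np.median(q[:,2]))
q=blob(ok&(P[...,2]>.01)&(P[...,2]<.03),270,200);print("floor",rect(q[:,:2]),np.median(q[:,2]),q[:,:2].min(0),q[:,:2].max(0))
E
```

```text
carton [ 633.9 -242.   111.4   59.9   17.3] 0.04021900780146992 731
carton [ 536.4 -450.8  110.5   60.7   23.9] 0.04009890475404854 756
carton [ 451.  -263.7  110.5   58.9   -0.9] 0.04001192588699665 785
nut [ 405.5 -418.9   60.1   53.6  -66.7] 0.036077945133255795
chest [803.  101.2 327.1 307.1  87.9] 0.13547626026073556
panel [449.7 113.9 313.6  18.5  87.8] 0.1157455355162409
lip [426.1 115.6 289.   20.8  87.8] 0.09870764578887614
floor [578.4  68.9 214.9 179.6  -2.3] 0.019957932543765544 [ 0.46888054 -0.02414626] [0.68777284 0.16236411]
```

Run:
```python
import cv2
i=cv2.imread("pics/top0.png")[120:300,190:530]; cv2.imwrite("pics/crop0.png",cv2.resize(i,None,fx=2.3,fy=2.3,interpolation=2))
```

```text
(no output)
```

View pics/crop0.png

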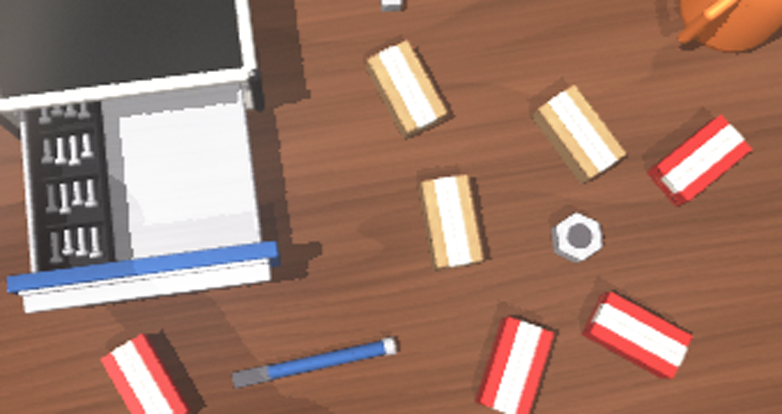

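The crop shows three tan cardboard cartons. In mm they are C1 (634,-242, 17°), C2 (536,-451, 24°) and C3 (451,-264, -1°). The sizes match 110x58 at z = 40, and the red ones are excluded. The drawer is out about 190 mm with yaw -2.2°.

```bash
cat > plan.py <<'E'
# usage: plan.py [vmm/row] x y z psi [x y z psi ...] : prints rows (mm,deg), 5 per call; psi = world yaw of tool y
import sys,json,numpy as np
from station import r
from h import rot
s=r.get_state(); p=s["tool_pos"]*1000; m=rot(s["tool_rot"]).as_matrix(); psi=np.degrees(np.arctan2(m[1,1],m[0,1]))
print("now",np.round(p,1),round(psi,1),"tilt",round(m[2,2],4),"F",np.round(s["contact_force"],2),"w",round(s["gripper_width"]*1000,1),"t",round(s["clock"],2))
a=list(map(float,sys.argv[1:]))
if a:
    v=a[0]; w=np.array(a[1:]).reshape(-1,4); rows=[]; o=np.r_[p,psi]
    for t in w:
        d=t-o; d[3]=t[3]-o[3]; n=int(max(np.ceil(np.linalg.norm(d[:3])/v),np.ceil(abs(d[3])/8.4),1))
        for k in range(1,n+1):
            g=o+d*k/n; e=g[:3]-p; c,sn=np.cos(np.radians(psi)),np.sin(np.radians(psi))
            row=np.round([-sn*e[0]+c*e[1],c*e[0]+sn*e[1],-e[2]]); tw=-round(g[3]-psi)
            rows.append([row.astype(int).tolist(),int(tw)])
            p=p+np.array([-sn*row[0]+c*row[1],c*row[0]+sn*row[1],-row[2]]); psi-=tw
        o=t
    for i in range(0,len(rows),5):
        b=rows[i:i+5]; b+=[[[0,0,0],0]]*(5-len(b)); print(json.dumps(b))
E
python3 plan.py 45 380 510 200 20 570 280 200 -35 600 0 200 -75 451 -264 110 -91
```

```text
now [183.8 622.9 197.5] 73.6 tilt -1.0 F [-0.    0.89  0.52] w 85.6 t 0.1
[[[-31, -8, 0], 8], [[-33, -3, -1], 7], [[-32, 1, 0], 8], [[-32, 6, 0], 8], [[-31, 9, -1], 7]]
[[[-29, 14, 0], 8], [[-27, 17, -1], 8], [[-40, 15, 0], 7], [[-38, 19, 0], 8], [[-35, 25, 0], 8]]
[[[-32, 29, 0], 8], [[-26, 33, 0], 8], [[-22, 36, 0], 8], [[-17, 40, 0], 8], [[-30, 26, 0], 5]]
[[[-28, 29, 0], 6], [[-24, 32, 0], 6], [[-21, 35, 0], 5], [[-18, 36, 0], 6], [[-14, 37, 0], 6]]
[[[-10, 39, 0], 6], [[-26, 28, 12], 2], [[-26, 28, 11], 2], [[-24, 29, 11], 2], [[-24, 30, 11], 2]]
[[[-22, 30, 12], 2], [[-21, 32, 11], 2], [[-20, 32, 11], 2], [[-19, 33, 11], 2], [[0, 0, 0], 0]]
```

```bash
python3 plan.py 45 250 600 270 60 380 510 270 20 570 280 250 -35 600 0 200 -75 451 -264 110 -91
python3 - <<'E'
from h import *
P=world(dict(np.load("top0.npz")));m=(P[...,1]>.4)&(P[...,2]>.05)&(P[...,0]>.1);q=P[m]
for x in (.1,.2,.3,.4,.5): s=q[(q[:,0]>x)&(q[:,0]<x+.1)]; print(x,s[:,1].min() if len(s) else None,s[:,2].max() if len(s) else None)
E
```

```text
now [183.8 622.9 197.5] 73.6 tilt -1.0 F [-0.    0.89  0.52] w 85.6 t 0.1
[[[-23, -1, -24], 5], [[-24, 1, -24], 4], [[-23, 2, -25], 5], [[-31, -2, 0], 8], [[-32, 2, 0], 8]]
[[[-31, 7, 0], 8], [[-30, 10, 0], 8], [[-28, 15, 0], 8], [[-40, 15, 3], 7], [[-38, 19, 3], 8]]
[[[-35, 24, 3], 8], [[-31, 29, 3], 8], [[-27, 33, 3], 8], [[-21, 37, 3], 8], [[-17, 39, 2], 8]]
[[[-30, 27, 8], 5], [[-28, 29, 7], 6], [[-24, 32, 7], 6], [[-21, 34, 7], 5], [[-18, 36, 7], 6]]
[[[-14, 38, 7], 6], [[-10, 39, 7], 6], [[-27, 27, 12], 2], [[-25, 29, 11], 2], [[-24, 29, 11], 2]]
[[[-24, 29, 11], 2], [[-22, 31, 12], 2], [[-21, 31, 11], 2], [[-20, 33, 11], 2], [[-19, 32, 11], 2]]
0.1 0.5464068011826759 0.36911886548284445
0.2 0.581474028891505 0.3656969140431984
0.3 0.5691654402966285 0.17765279814017698
0.4 0.529961124265324 0.1800854009232209
0.5 0.532503940386799 0.17896470543650778
```

Call:
step_arm:
  increments:
    - [[-23,-1,-24],5]
    - [[-24,1,-24],4]
    - [[-23,2,-25],5]
    - [[-31,-2,0],8]
    - [[-32,2,0],8]
  claw: 85
  grip_force: 40

```text
clock: 0.6
tool_pos: [0.3027, 0.5641, 0.272]
tool_rot: [-0.0, 0.396, 0.918, 0.001]
contact_force: [0.5, 0.4, -0.0]
gripper_width: 0.0853
grasp_force: 0.0
```

Call:
step_arm:
  increments:
    - [[-31,7,0],8]
    - [[-30,10,0],8]
    - [[-28,15,0],8]
    - [[-40,15,3],7]
    - [[-38,19,3],8]

```text
clock: 1.1
tool_pos: [0.4353, 0.4435, 0.2648]
tool_rot: [0.0, 0.68, 0.733, -0.0]
contact_force: [0.3, 0.3, -0.1]
gripper_width: 0.0848
grasp_force: 0.0
```

Call:
step_arm:
  increments:
    - [[-35,24,3],8]
    - [[-31,29,3],8]
    - [[-27,33,3],8]
    - [[-21,37,3],8]
    - [[-17,39,2],8]

```text
clock: 1.6
tool_pos: [0.5707, 0.2794, 0.2509]
tool_rot: [-0.0, 0.89, 0.456, -0.0]
contact_force: [0.3, 0.4, -0.1]
gripper_width: 0.0849
grasp_force: 0.0
```

Call:
step_arm:
  increments:
    - [[-30,27,8],5]
    - [[-28,29,7],6]
    - [[-24,32,7],6]
    - [[-21,34,7],5]
    - [[-18,36,7],6]

```text
clock: 2.1
tool_pos: [0.5913, 0.0796, 0.2149]
tool_rot: [-0.0, 0.974, 0.228, -0.0]
contact_force: [-0.7, 0.5, 0.1]
gripper_width: 0.0852
grasp_force: 0.0
```

Call:
step_arm:
  increments:
    - [[-14,38,7],6]
    - [[-10,39,7],6]
    - [[-27,27,12],2]
    - [[-25,29,11],2]
    - [[-24,29,11],2]

```text
clock: 2.6
tool_pos: [0.5436, -0.1001, 0.1666]
tool_rot: [0.0, 0.997, 0.074, -0.0]
contact_force: [1.0, -0.2, 0.6]
gripper_width: 0.0849
grasp_force: 0.0
```

Call:
step_arm:
  increments:
    - [[-24,29,11],2]
    - [[-22,31,12],2]
    - [[-21,31,11],2]
    - [[-20,33,11],2]
    - [[-19,32,11],2]

```text
clock: 3.1
tool_pos: [0.4504, -0.264, 0.1108]
tool_rot: [-0.0, 1.0, -0.013, -0.0]
contact_force: [0.2, -0.7, -0.5]
gripper_width: 0.0848
grasp_force: 0.0
```

```bash
python3 - <<'E'
from station import r
from h import *
c=r.camera("wrist"); P=world(c); m=((c["range_z"]>0)&(P[...,2]>.03)&(P[...,2]<.055)).astype(np.uint8)
n,l,st,ce=cv2.connectedComponentsWithStats(m)
for k in range(1,n):
    if st[k,4]>1500: print(rect(P[l==k][:,:2]),st[k])
E
python3 plan.py 30 451 -264 104 -91 451 -264 4 -91
```

```text
[ 536.  -450.2  111.2   60.8   23.5] [  517     0   123   166 15110]
[ 450.7 -263.1  111.1   58.2   -1.2] [  278   127    80   138 10301]
[469.8 -27.3  76.1  20.5  17.6] [   0  131   51  105 1725]
[ 405.6 -418.6   59.7   53.8   54.3] [ 470  210   71   66 2999]
[ 275.  -313.4   77.8   60.   -30.1] [ 329  328   96   67 3296]
now [ 445.3 -269.8  109.9] -92.1 tilt -1.0 F [-3.22 -3.84 -0.05] w 85.1 t 3.15
[[[6, -6, 6], -1], [[0, 0, 25], 0], [[0, 0, 25], 0], [[0, 0, 25], 0], [[0, 0, 25], 0]]
```

The wrist view confirms carton 3 at (451,-263,-1°).

Call:
step_arm:
  increments:
    - [[0,0,0],0]
    - [[0,0,20],0]
    - [[0,0,25],0]
    - [[0,0,25],0]
    - [[0,0,0],0]

```text
clock: 3.65
tool_pos: [0.4501, -0.2606, 0.0389]
tool_rot: [-0.001, 1.0, -0.011, -0.002]
contact_force: [-0.1, -0.0, -0.3]
gripper_width: 0.0852
grasp_force: 0.0
```

```bash
python3 plan.py 30 451 -263 4 -91
```

```text
now [ 450.1 -260.6   38.9] -91.3 tilt -1.0 F [-0.05 -0.04 -0.28] w 85.2 t 3.65
[[[0, 1, 17], 0], [[1, 1, 18], 0], [[0, 0, 0], 0], [[0, 0, 0], 0], [[0, 0, 0], 0]]
```

Call:
step_arm:
  increments:
    - [[0,0,20],0]
    - [[0,0,10],0]
    - [[0,0,5],0]
    - [[0,0,0],0]
    - [[0,0,0],0]

```text
clock: 4.15
tool_pos: [0.4518, -0.2632, 0.0071]
tool_rot: [0.0, 1.0, -0.012, 0.0]
contact_force: [0.3, -0.0, -0.4]
gripper_width: 0.0852
grasp_force: 0.0
```

Call:
step_arm:
  increments:
    - [[0,0,0],0]
    - [[0,0,0],0]
    - [[0,0,0],0]
    - [[0,0,0],0]
    - [[0,0,0],0]
  claw: 45
  grip_force: 40

```text
clock: 4.65
tool_pos: [0.4514, -0.263, 0.0065]
tool_rot: [-0.0, 1.0, -0.013, 0.0]
contact_force: [-0.5, -0.5, 0.2]
gripper_width: 0.0452
grasp_force: 0.0
```

Call:
step_arm:
  increments:
    - [[0,0,0],0]
    - [[0,0,0],0]
    - [[0,0,0],0]
    - [[0,0,-10],0]
    - [[0,0,-20],0]

```text
clock: 5.15
tool_pos: [0.4503, -0.2627, 0.0362]
tool_rot: [-0.0, 1.0, -0.013, -0.001]
contact_force: [0.3, 0.1, 0.1]
gripper_width: 0.0451
grasp_force: 0.0
```

Call:
step_arm:
  increments:
    - [[0,0,-10],0]
    - [[0,0,0],0]
    - [[0,0,0],0]
    - [[0,0,0],0]
    - [[0,0,0],0]

```text
clock: 5.65
tool_pos: [0.4509, -0.2628, 0.0458]
tool_rot: [-0.0, 1.0, -0.013, -0.001]
contact_force: [-0.1, 0.3, -0.6]
gripper_width: 0.0451
grasp_force: 0.0
```

Call:
step_arm:
  increments:
    - [[0,0,0],0]
    - [[0,0,0],0]
    - [[0,0,0],0]
    - [[0,0,0],0]
    - [[0,0,0],0]

```text
clock: 6.15
tool_pos: [0.4513, -0.263, 0.0464]
tool_rot: [0.0, 1.0, -0.013, 0.0]
contact_force: [-0.2, -0.1, 0.5]
gripper_width: 0.045
grasp_force: 0.0
```

Run:
```python
from station import r
from h import *
c=r.camera("wrist"); P=world(c); cv2.imwrite("pics/w1.png",c["color"][:,:,::-1])
m=((c["range_z"]>0)&(P[...,2]>.03)&(P[...,2]<.1)).astype(np.uint8)
n,l,st,ce=cv2.connectedComponentsWithStats(m)
for k in range(1,n):
    if st[k,4]>1500: print(rect(P[l==k][:,:2]),st[k],np.median(P[l==k][:,2]))
```

```text
[ 526.2 -429.4  110.    15.3   23.8] [ 589    0   51  194 6069] 0.03979324122077349
[ 450.8 -263.3  111.1   72.2   -0.7] [  234   142   172   175 18399] 0.041155491137355255
[ 405.8 -418.4   61.    53.7   53.8] [ 511  247   92   80 4703] 0.031111838003114983
```

View pics/w1.png

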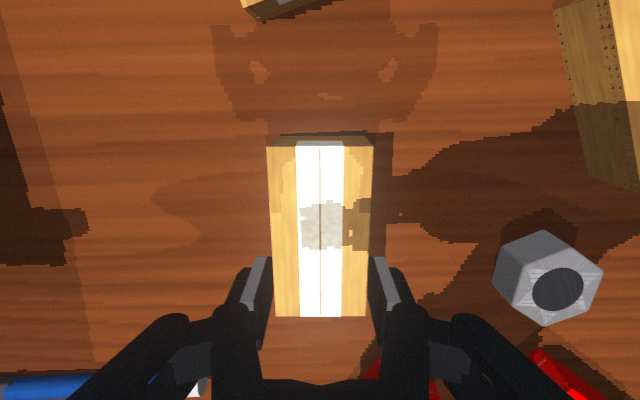

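```bash
python3 - <<'E'
from station import r
from h import *
c=r.camera("wrist"); P=world(c); print(c["eye"])
for v in (262,275,300,310):
  for u in (250,262,268,372,378,390): print(v,u,np.round(P[v,u]*1000,0),end=" ")
  print()
E
python3 plan.py
```

```text
[ 0.53724105 -0.26547346  0.22281951]
262 250 [ 414. -211.    1.] 262 262 [ 464. -238.   91.] 262 268 [ 464. -241.   92.] 262 372 [ 463. -287.   92.] 262 378 [ 463. -289.   91.] 262 390 [ 412. -314.    1.] 
275 250 [ 465. -235.  103.] 275 262 [ 464. -240.  102.] 275 268 [ 458. -241.   93.] 275 372 [ 459. -286.   97.] 275 378 [ 463. -287.  103.] 275 390 [ 463. -292.  102.] 
300 250 [ 464. -238.  119.] 300 262 [ 458. -241.  111.] 300 268 [ 449. -241.   99.] 300 372 [ 449. -286.   99.] 300 378 [ 458. -286.  113.] 300 390 [ 463. -289.  119.] 
310 250 [ 460. -238.  120.] 310 262 [ 454. -241.  112.] 310 268 [ 445. -241.   99.] 310 372 [ 446. -286.  102.] 310 378 [ 455. -286.  114.] 310 390 [ 460. -289.  120.] 
now [ 451.3 -263.    46.4] -91.4 tilt -1.0 F [ 0.22 -0.81 -0.39] w 45.1 t 6.25
```

Run:
```python
from station import r
from h import *
print(r.grasp_offset)
c=r.camera("scene"); P=world(c)
m=(c["range_z"]>0)&(abs(P[...,0]-.451)<.06)&(abs(P[...,1]+.263)<.08)&(P[...,2]>.045)
q=P[m]; z=np.sort(q[:,2]); print(len(q),z[:10]); 
for lo in range(45,150,8):
    s=q[(q[:,2]>lo/1000)&(q[:,2]<=(lo+8)/1000)]
    if len(s): print(lo,len(s),s.min(0).round(3),s.max(0).round(3))
v,u=np.where(m); print(u.min(),u.max(),v.min(),v.max())
i=c["color"][v.min()-30:v.max()+60,u.min()-60:u.max()+60,::-1]; cv2.imwrite("pics/s1.png",cv2.resize(i,(800,int(800*i.shape[0]/i.shape[1])) if i.shape[0]<.75*i.shape[1] else (int(600*i.shape[1]/i.shape[0]),600)))
```

```text
-0.0187
3696 [0.04508806 0.04510784 0.04515359 0.04537415 0.04549471 0.04590138
 0.04600397 0.04601653 0.04606174 0.04606281]
45 12 [ 0.422 -0.282  0.045] [ 0.508 -0.244  0.047]
77 3 [ 0.442 -0.284  0.082] [ 0.459 -0.284  0.085]
85 8 [ 0.454 -0.297  0.085] [ 0.462 -0.228  0.092]
93 11 [ 0.456 -0.296  0.094] [ 0.461 -0.227  0.1  ]
101 17 [ 0.438 -0.298  0.101] [ 0.462 -0.226  0.109]
109 14 [ 0.447 -0.294  0.11 ] [ 0.462 -0.225  0.117]
117 10 [ 0.456 -0.287  0.118] [ 0.465 -0.221  0.125]
125 24 [ 0.438 -0.306  0.125] [ 0.465 -0.211  0.133]
133 63 [ 0.437 -0.315  0.133] [ 0.466 -0.206  0.141]
141 26 [ 0.438 -0.32   0.142] [ 0.467 -0.206  0.149]
149 46 [ 0.44  -0.319  0.149] [ 0.47  -0.202  0.157]
226 275 60 217
```

View pics/s1.png

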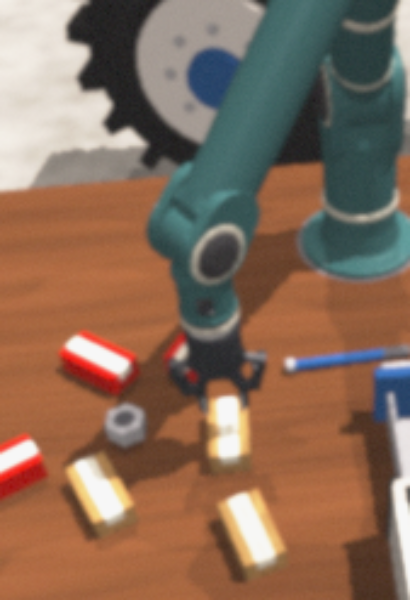

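Two cameras, the scene view independently of the arm, put the fingertips at z≈84 mm with TCP reading 46. The true tips are about 34 mm higher than the reading, so the fingers closed above the carton. I'll trust the cameras, offset z by about -34 and watch the force.

Call:
step_arm:
  increments:
    - [[0,0,0],0]
    - [[0,0,0],0]
    - [[0,0,0],0]
    - [[0,0,0],0]
    - [[0,0,15],0]
  claw: 85

```text
clock: 6.8
tool_pos: [0.4527, -0.2637, 0.0322]
tool_rot: [0.001, 1.0, -0.012, 0.002]
contact_force: [0.5, 1.2, -0.1]
gripper_width: 0.0846
grasp_force: 0.0
```

Call:
step_arm:
  increments:
    - [[0,0,20],0]
    - [[0,0,15],0]
    - [[0,0,10],0]
    - [[0,0,5],0]
    - [[0,0,0],0]

```text
clock: 7.3
tool_pos: [0.4508, -0.2631, -0.0193]
tool_rot: [-0.0, 1.0, -0.013, -0.001]
contact_force: [-0.6, -0.4, 0.2]
gripper_width: 0.0852
grasp_force: 0.0
```

Run:
```python
from station import r
from h import *
s=r.get_state(); print(s["tool_pos"],s["contact_force"],s["gripper_width"])
for n in ("scene","wrist"):
    c=r.camera(n); P=world(c)
    for sg in (-1,1):
        m=(c["range_z"]>0)&(abs(P[...,0]-.451)<.03)&(abs(P[...,1]+.263-sg*.05)<.018)&(P[...,2]>.008)
        q=P[m]; z=np.sort(q[:,2])*1000; print(n,sg,len(q),z[[0,3,10,30,-1]].round() if len(q)>30 else z[:8])
```

```text
[ 0.45080461 -0.26306363 -0.01932087] [-0.5740693 -0.3969519  0.1814401] 0.08521530455453587
scene -1 314 [ 33.  35.  44.  72. 372.]
scene 1 932 [ 29.  36.  46.  73. 504.]
wrist -1 11271 [ 28.  28.  28.  29. 101.]
wrist 1 11307 [ 28.  28.  28.  29. 101.]
```

Call:
step_arm:
  increments:
    - [[0,0,6],0]
    - [[0,0,4],0]
    - [[0,0,0],0]
    - [[0,0,0],0]
    - [[0,0,0],0]

```text
clock: 7.9
tool_pos: [0.4514, -0.2631, -0.0285]
tool_rot: [0.0, 1.0, -0.013, 0.0]
contact_force: [0.4, 0.1, 0.5]
gripper_width: 0.0848
grasp_force: 0.0
```

Call:
step_arm:
  increments:
    - [[0,0,0],0]
    - [[0,0,0],0]
    - [[0,0,0],0]
    - [[0,0,0],0]
    - [[0,0,0],0]
  claw: 40
  grip_force: 40

```text
clock: 8.4
tool_pos: [0.4516, -0.2631, -0.0284]
tool_rot: [0.0, 1.0, -0.013, 0.0]
contact_force: [-1.0, -0.2, 3.9]
gripper_width: 0.0576
grasp_force: 43.6
```

Call:
step_arm:
  increments:
    - [[0,0,0],0]
    - [[0,0,-10],0]
    - [[0,0,-20],0]
    - [[0,0,-10],0]
    - [[0,0,0],0]

```text
clock: 8.9
tool_pos: [0.4523, -0.2633, 0.0127]
tool_rot: [0.0, 1.0, -0.012, 0.001]
contact_force: [-0.4, 0.3, -1.7]
gripper_width: 0.0579
grasp_force: 43.2
```

Call:
step_arm:
  increments:
    - [[0,0,0],0]
    - [[0,0,0],0]
    - [[0,0,0],0]
    - [[0,0,0],0]
    - [[0,0,0],0]

```text
clock: 9.4
tool_pos: [0.4511, -0.263, 0.0111]
tool_rot: [-0.0, 1.0, -0.013, -0.0]
contact_force: [-0.2, 0.1, -1.9]
gripper_width: 0.0578
grasp_force: 43.2
```

Call:
step_arm:
  increments:
    - [[0,0,0],0]
    - [[0,0,0],0]
    - [[0,0,0],0]
    - [[0,0,0],0]
    - [[0,0,0],0]

```text
clock: 9.9
tool_pos: [0.4513, -0.263, 0.0114]
tool_rot: [-0.0, 1.0, -0.013, 0.0]
contact_force: [0.3, -0.4, -1.6]
gripper_width: 0.0575
grasp_force: 43.2
```

Carton 3 weighs about 1.7 N. That is below the 2.6 N minimum for the middle one, so it is the lightest. Putting it back.

Call:
step_arm:
  increments:
    - [[0,0,15],0]
    - [[0,0,15],0]
    - [[0,0,7],0]
    - [[0,0,3],0]
    - [[0,0,0],0]

```text
clock: 10.4
tool_pos: [0.4502, -0.2622, -0.0285]
tool_rot: [-0.002, 1.0, -0.013, -0.001]
contact_force: [-4.8, 4.3, 13.7]
gripper_width: 0.0578
grasp_force: 45.1
```

Call:
step_arm:
  increments:
    - [[0,0,0],0]
    - [[0,0,0],0]
    - [[0,0,0],0]
    - [[0,0,-10],0]
    - [[0,0,-20],0]
  claw: 85

```text
clock: 10.9
tool_pos: [0.4503, -0.2627, 0.001]
tool_rot: [-0.0, 1.0, -0.013, -0.001]
contact_force: [-0.1, 0.1, 0.3]
gripper_width: 0.0851
grasp_force: 0.0
```

Call:
step_arm:
  increments:
    - [[0,0,-30],0]
    - [[0,0,-30],0]
    - [[0,0,-20],0]
    - [[0,0,0],0]
    - [[0,0,0],0]

```text
clock: 11.4
tool_pos: [0.4516, -0.2627, 0.0818]
tool_rot: [-0.0, 1.0, -0.012, 0.001]
contact_force: [0.3, -0.3, -0.7]
gripper_width: 0.0849
grasp_force: 0.0
```

```bash
python3 plan.py 40 634 -242 75 -73 634 -242 21 -73
```

```text
now [ 451.6 -262.7   81.8] -91.4 tilt -1.0 F [ 0.27 -0.34 -0.66] w 84.9 t 11.4
[[[36, -5, 1], -4], [[37, -3, 2], -3], [[37, 0, 1], -4], [[36, 2, 1], -4], [[37, 4, 2], -3]]
[[[0, 0, 27], 0], [[0, 0, 27], 0], [[0, 0, 0], 0], [[0, 0, 0], 0], [[0, 0, 0], 0]]
```

Call:
step_arm:
  increments:
    - [[36,-5,1],-4]
    - [[37,-3,2],-3]
    - [[37,0,1],-4]
    - [[36,2,1],-4]
    - [[37,4,2],-3]

```text
clock: 11.9
tool_pos: [0.6342, -0.2414, 0.0726]
tool_rot: [-0.001, 0.989, 0.145, -0.001]
contact_force: [0.4, -0.3, -0.3]
gripper_width: 0.0854
grasp_force: 0.0
```

Call:
step_arm:
  increments:
    - [[0,0,0],0]
    - [[0,0,25],0]
    - [[0,0,25],0]
    - [[0,0,0],0]
    - [[0,0,0],0]

```text
clock: 12.4
tool_pos: [0.6326, -0.242, 0.0235]
tool_rot: [-0.0, 0.99, 0.144, -0.001]
contact_force: [0.1, -0.1, 0.4]
gripper_width: 0.0851
grasp_force: 0.0
```

```bash
python3 - <<'E'
from station import r
from h import *
c=r.camera("wrist"); P=world(c); m=((c["range_z"]>0)&(P[...,2]>.03)&(P[...,2]<.055)).astype(np.uint8)
n,l,st,ce=cv2.connectedComponentsWithStats(m)
for k in range(1,n):
    if st[k,4]>1500: print(rect(P[l==k][:,:2]),st[k])
E
python3 plan.py 20 634 -242 -29 -72.7
```

```text
[ 633.3 -241.3  111.5   58.3   16.9] [  256   146   122   194 21302]
now [ 633.6 -242.4   24.7] -73.5 tilt -1.0 F [ 0.14 -0.37  0.95] w 85.0 t 12.45
[[[0, 0, 18], 0], [[0, 0, 18], -1], [[0, 0, 18], 0], [[0, 0, 0], 0], [[0, 0, 0], 0]]
```

Call:
step_arm:
  increments:
    - [[0,0,20],0]
    - [[0,0,20],0]
    - [[0,0,9],0]
    - [[0,0,4],0]
    - [[0,0,0],0]

```text
clock: 12.95
tool_pos: [0.6333, -0.2419, -0.0295]
tool_rot: [-0.0, 0.99, 0.144, -0.001]
contact_force: [0.9, 0.2, 0.2]
gripper_width: 0.0851
grasp_force: 0.0
```

Call:
step_arm:
  increments:
    - [[0,0,0],0]
    - [[0,0,0],0]
    - [[0,0,0],0]
    - [[0,0,0],0]
    - [[0,0,0],0]
  claw: 40
  grip_force: 50

```text
clock: 13.45
tool_pos: [0.6344, -0.2418, -0.0276]
tool_rot: [-0.0, 0.99, 0.144, 0.001]
contact_force: [-0.5, 1.4, 6.1]
gripper_width: 0.0575
grasp_force: 56.6
```

Call:
step_arm:
  increments:
    - [[0,0,0],0]
    - [[0,0,-10],0]
    - [[0,0,-20],0]
    - [[0,0,-10],0]
    - [[0,0,0],0]

```text
clock: 13.95
tool_pos: [0.6354, -0.2428, 0.014]
tool_rot: [0.001, 0.99, 0.144, 0.002]
contact_force: [-0.6, -0.1, -5.1]
gripper_width: 0.0569
grasp_force: 55.7
```

Call:
step_arm:
  increments:
    - [[0,0,0],0]
    - [[0,0,0],0]
    - [[0,0,0],0]
    - [[0,0,0],0]
    - [[0,0,0],0]

```text
clock: 14.45
tool_pos: [0.6336, -0.2419, 0.011]
tool_rot: [-0.0, 0.99, 0.144, -0.0]
contact_force: [0.5, -0.2, -5.8]
gripper_width: 0.0571
grasp_force: 55.7
```

Call:
step_arm:
  increments:
    - [[0,0,0],0]
    - [[0,0,0],0]
    - [[0,0,0],0]
    - [[0,0,0],0]
    - [[0,0,0],0]

```text
clock: 14.95
tool_pos: [0.6338, -0.2419, 0.0114]
tool_rot: [-0.0, 0.99, 0.144, 0.0]
contact_force: [0.1, 0.3, -5.8]
gripper_width: 0.0572
grasp_force: 55.7
```

Carton 1 weighs about 5.7 N, above the 4.6 N maximum for the middle one, so it is the heaviest. It goes into the drawer now.

```bash
python3 plan.py 35 625 -235 140 -75 553 0 140 -90 553 67.5 130 -92 553 67.5 60 -92
```

```text
now [ 633.8 -241.9   11.4] -73.4 tilt -1.0 F [ 0.14  0.32 -5.78] w 57.2 t 14.95
[[[-2, -2, -32], 0], [[-1, -3, -32], 1], [[-2, -2, -32], 0], [[-2, -2, -33], 1], [[-1, -31, 0], 1]]
[[[-2, -30, 0], 2], [[-3, -31, 0], 2], [[-4, -30, 0], 2], [[-5, -31, 0], 2], [[-6, -30, 0], 2]]
[[[-7, -30, 0], 2], [[-8, -29, 0], 2], [[-1, -34, 5], 1], [[0, -34, 5], 1], [[0, 0, 35], 0]]
[[[0, 0, 35], 0], [[0, 0, 0], 0], [[0, 0, 0], 0], [[0, 0, 0], 0], [[0, 0, 0], 0]]
```

Call:
step_arm:
  increments:
    - [[-2,-2,-32],0]
    - [[-1,-3,-32],1]
    - [[-2,-2,-32],0]
    - [[-2,-2,-33],1]
    - [[-1,-31,0],1]

```text
clock: 15.45
tool_pos: [0.6184, -0.2126, 0.1466]
tool_rot: [0.004, 0.993, 0.114, 0.005]
contact_force: [0.9, -1.3, -5.4]
gripper_width: 0.0572
grasp_force: 58.5
```

Call:
step_arm:
  increments:
    - [[-2,-30,0],2]
    - [[-3,-31,0],2]
    - [[-4,-30,0],2]
    - [[-5,-31,0],2]
    - [[-6,-30,0],2]

```text
clock: 15.95
tool_pos: [0.5703, -0.0575, 0.1406]
tool_rot: [-0.0, 1.0, 0.03, 0.0]
contact_force: [1.4, 0.2, -6.5]
gripper_width: 0.0575
grasp_force: 58.4
```

Call:
step_arm:
  increments:
    - [[-7,-30,0],2]
    - [[-8,-29,0],2]
    - [[-1,-34,5],1]
    - [[0,-34,5],1]
    - [[0,0,0],0]

```text
clock: 16.45
tool_pos: [0.5526, 0.0746, 0.1296]
tool_rot: [-0.002, 1.0, -0.017, -0.001]
contact_force: [0.1, -0.1, -5.8]
gripper_width: 0.0571
grasp_force: 59.0
```

Call:
step_arm:
  increments:
    - [[0,0,0],0]
    - [[0,0,0],0]
    - [[0,0,0],0]
    - [[0,0,0],0]
    - [[0,0,0],0]

```text
clock: 16.95
tool_pos: [0.5534, 0.0668, 0.1305]
tool_rot: [-0.0, 1.0, -0.022, 0.0]
contact_force: [0.3, -0.2, -6.3]
gripper_width: 0.0571
grasp_force: 59.0
```

```bash
python3 - <<'E'
from station import r
from h import *
c=r.camera("top"); P=world(c); hsv=cv2.cvtColor(c["color"],cv2.COLOR_RGB2HSV); cv2.imwrite("pics/t2.png",c["color"][40:320,150:510,::-1].repeat(2,0).repeat(2,1))
b=(hsv[...,0]>100)&(hsv[...,0]<125)&(hsv[...,1]>120)&(P[...,2]>.105)&(P[...,2]<.125)&(P[...,1]<.3)
print(rect(P[b][:,:2]),b.sum())
E
python3 plan.py 20 553 67.5 -8 -92
```

```text
[447.2  56.8 199.4  17.9  87.7] 485
now [553.4  67.  130.5] -92.5 tilt -1.0 F [ 0.83 -0.13 -5.94] w 57.0 t 17.0
[[[0, 0, 20], 0], [[0, 0, 20], 0], [[0, 0, 19], 0], [[0, 0, 20], 0], [[0, 0, 20], 0]]
[[[0, 0, 20], 0], [[0, 0, 19], 0], [[0, 0, 0], 0], [[0, 0, 0], 0], [[0, 0, 0], 0]]
```

View pics/t2.png

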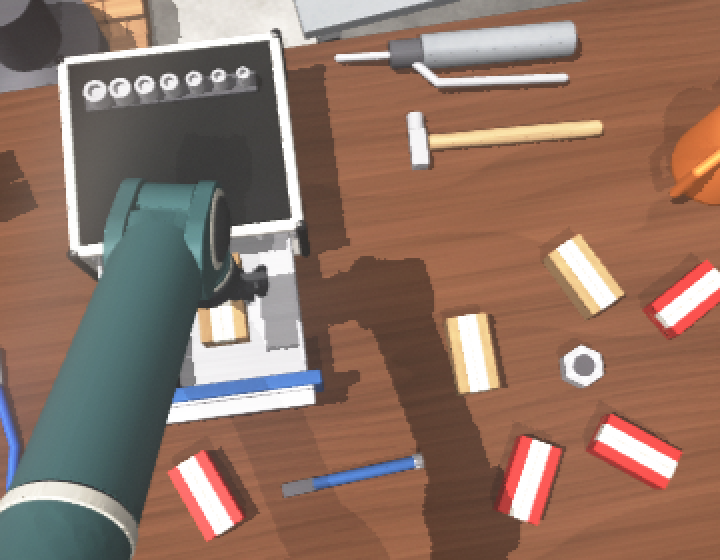

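The carton hangs over the free part of the drawer. Before descending, I'll check that the wrist housing clears the chest edge.

Run:
```python
from station import r
from h import *
c=r.camera("scene"); P=world(c)
q=P[(c["range_z"]>0)&(P[...,0]>.55)&(P[...,0]<.75)&(P[...,1]>-.03)&(P[...,1]<.17)&(P[...,2]>.18)]
for x in range(55,75): 
    s=q[(q[:,0]>x/100)&(q[:,0]<=x/100+.01)]
    if len(s): print(x,len(s),np.sort(s[:,2])[:3].round(3),s[:,2].max().round(3))
```

```text
55 400 [0.18  0.182 0.182] 0.54
56 665 [0.182 0.184 0.188] 0.53
57 542 [0.185 0.19  0.19 ] 0.525
58 1018 [0.181 0.185 0.196] 0.518
59 359 [0.186 0.192 0.193] 0.514
60 152 [0.18  0.181 0.182] 0.499
```

Call:
step_arm:
  increments:
    - [[0,0,15],0]
    - [[0,0,25],0]
    - [[0,0,30],0]
    - [[0,0,25],0]
    - [[0,0,12],0]

```text
clock: 17.55
tool_pos: [0.5512, 0.0674, 0.0202]
tool_rot: [0.001, 1.0, -0.021, -0.002]
contact_force: [-0.7, 0.2, -5.8]
gripper_width: 0.0572
grasp_force: 58.7
```

Call:
step_arm:
  increments:
    - [[0,0,10],0]
    - [[0,0,8],0]
    - [[0,0,5],0]
    - [[0,0,3],0]
    - [[0,0,0],0]

```text
clock: 18.05
tool_pos: [0.5536, 0.0677, -0.0024]
tool_rot: [-0.0, 1.0, -0.021, 0.0]
contact_force: [-0.4, -0.2, -6.1]
gripper_width: 0.057
grasp_force: 58.7
```

Call:
step_arm:
  increments:
    - [[0,0,2],0]
    - [[0,0,1],0]
    - [[0,0,1],0]
    - [[0,0,0],0]
    - [[0,0,0],0]

```text
clock: 18.55
tool_pos: [0.5533, 0.0676, -0.0066]
tool_rot: [-0.0, 1.0, -0.021, 0.0]
contact_force: [0.4, -0.2, -5.6]
gripper_width: 0.057
grasp_force: 58.8
```

Call:
step_arm:
  increments:
    - [[0,0,1],0]
    - [[0,0,0],0]
    - [[0,0,1],0]
    - [[0,0,0],0]
    - [[0,0,0],0]

```text
clock: 19.05
tool_pos: [0.5542, 0.0676, -0.0077]
tool_rot: [-0.0, 1.0, -0.021, 0.001]
contact_force: [-1.6, 0.6, 5.6]
gripper_width: 0.0574
grasp_force: 60.2
```

Seated. Releasing and retreating.

Call:
step_arm:
  increments:
    - [[0,0,0],0]
    - [[0,0,0],0]
    - [[0,0,0],0]
    - [[0,0,0],0]
    - [[0,0,-10],0]
  claw: 85

```text
clock: 19.55
tool_pos: [0.5523, 0.0674, 0.0007]
tool_rot: [0.0, 1.0, -0.021, -0.001]
contact_force: [0.3, -0.7, -0.3]
gripper_width: 0.0847
grasp_force: 0.0
```

Call:
step_arm:
  increments:
    - [[0,0,-20],0]
    - [[0,0,-35],0]
    - [[0,0,-35],0]
    - [[0,0,-30],0]
    - [[0,0,-10],0]

```text
clock: 20.05
tool_pos: [0.5552, 0.0675, 0.135]
tool_rot: [-0.001, 1.0, -0.021, 0.003]
contact_force: [-0.6, 0.0, -0.9]
gripper_width: 0.0848
grasp_force: 0.0
```

```bash
python3 - <<'E'
from station import r
from h import *
c=r.camera("wrist"); P=world(c); m=((c["range_z"]>0)&(P[...,2]>.053)&(P[...,2]<.067)).astype(np.uint8)
n,l,st,ce=cv2.connectedComponentsWithStats(m)
for k in range(1,n):
    if st[k,4]>1500: print(rect(P[l==k][:,:2]),st[k],np.median(P[l==k][:,2]))
E
python3 plan.py 40 553 0 120 -85 537 -450 60 -66
```

```text
[561.4 202.1 197.9  87.3  -2.2] [  57   65  158  246 8056] 0.06069559849931225
[553.7  67.6 110.8  58.2  -2.4] [ 281  130   79  135 9902] 0.06106999273592986
[458.4  71.8 167.8   3.   88. ] [ 225  299  190   12 1831] 0.060201084880668776
now [555.2  67.8 134.9] -92.4 tilt -1.0 F [-0.29 -0.6   0.74] w 84.8 t 20.1
[[[0, 34, 7], -4], [[-2, 34, 8], -3], [[-4, 37, 5], -2], [[-6, 37, 5], -2], [[-6, 37, 5], -1]]
[[[-8, 37, 5], -2], [[-9, 36, 5], -1], [[-9, 37, 5], -2], [[-11, 36, 5], -2], [[-12, 35, 5], -1]]
[[[-13, 35, 5], -2], [[-13, 35, 5], -1], [[-15, 35, 5], -2], [[-15, 34, 5], -1], [[0, 0, 0], 0]]
```

The bottom carton lies flat at (554,68), yaw -2.4°, top at z = 61 mm. On to the third carton.

Call:
step_arm:
  increments:
    - [[0,34,7],-4]
    - [[-2,34,8],-3]
    - [[-4,37,5],-2]
    - [[-6,37,5],-2]
    - [[-6,37,5],-1]

```text
clock: 20.6
tool_pos: [0.5464, -0.1136, 0.1001]
tool_rot: [-0.0, 0.996, 0.084, -0.001]
contact_force: [0.7, 0.1, 0.0]
gripper_width: 0.085
grasp_force: 0.0
```

Call:
step_arm:
  increments:
    - [[-8,37,5],-2]
    - [[-9,36,5],-1]
    - [[-9,37,5],-2]
    - [[-11,36,5],-2]
    - [[-12,35,5],-1]

```text
clock: 21.1
tool_pos: [0.5394, -0.3011, 0.0749]
tool_rot: [-0.001, 0.988, 0.153, -0.001]
contact_force: [0.7, 0.5, -0.1]
gripper_width: 0.0854
grasp_force: 0.0
```

Call:
step_arm:
  increments:
    - [[-13,35,5],-2]
    - [[-13,35,5],-1]
    - [[-15,35,5],-2]
    - [[-15,34,5],-1]
    - [[0,0,0],0]

```text
clock: 21.6
tool_pos: [0.5311, -0.4562, 0.0546]
tool_rot: [0.001, 0.98, 0.201, -0.002]
contact_force: [-1.2, -0.5, 0.6]
gripper_width: 0.085
grasp_force: 0.0
```

Call:
step_arm:
  increments:
    - [[0,0,0],0]
    - [[0,0,10],0]
    - [[0,0,15],0]
    - [[0,0,10],0]
    - [[0,0,0],0]

```text
clock: 22.1
tool_pos: [0.5347, -0.4476, 0.0187]
tool_rot: [-0.002, 0.979, 0.205, -0.001]
contact_force: [-0.6, -0.3, -0.0]
gripper_width: 0.0851
grasp_force: 0.0
```

```bash
python3 - <<'E'
from station import r
from h import *
c=r.camera("wrist"); P=world(c); m=((c["range_z"]>0)&(P[...,2]>.034)&(P[...,2]<.055)).astype(np.uint8)
n,l,st,ce=cv2.connectedComponentsWithStats(m)
for k in range(1,n):
    if st[k,4]>1500: print(rect(P[l==k][:,:2]),st[k])
E
python3 plan.py 20 536 -450.5 -29 -66.3
```

```text
[ 535.7 -450.4  111.8   58.3   24. ] [  261   151   126   196 22164]
now [ 535.1 -448.6   19.9] -66.4 tilt -1.0 F [0.46 0.34 0.02] w 84.9 t 22.15
[[[0, 1, 16], 0], [[0, 0, 17], 0], [[0, 1, 16], 0], [[0, 0, 0], 0], [[0, 0, 0], 0]]
```

Call:
step_arm:
  increments:
    - [[0,1,20],0]
    - [[0,0,16],0]
    - [[0,0,9],0]
    - [[0,0,4],0]
    - [[0,0,0],0]

```text
clock: 22.65
tool_pos: [0.5354, -0.4506, -0.0286]
tool_rot: [-0.0, 0.979, 0.204, -0.0]
contact_force: [0.6, -0.3, 0.3]
gripper_width: 0.0848
grasp_force: 0.0
```

Call:
step_arm:
  increments:
    - [[0,0,0],0]
    - [[0,0,0],0]
    - [[0,0,0],0]
    - [[0,0,0],0]
    - [[0,0,0],0]
  claw: 40
  grip_force: 50

```text
clock: 23.15
tool_pos: [0.5364, -0.4511, -0.0267]
tool_rot: [0.0, 0.979, 0.204, 0.0]
contact_force: [-0.2, 1.4, 4.9]
gripper_width: 0.0577
grasp_force: 56.2
```

Call:
step_arm:
  increments:
    - [[0,0,0],0]
    - [[0,0,-10],0]
    - [[0,0,-20],0]
    - [[0,0,-10],0]
    - [[0,0,0],0]

```text
clock: 23.65
tool_pos: [0.5372, -0.4521, 0.0151]
tool_rot: [0.002, 0.979, 0.204, 0.001]
contact_force: [-0.4, -1.4, -3.6]
gripper_width: 0.0577
grasp_force: 55.5
```

Call:
step_arm:
  increments:
    - [[0,0,0],0]
    - [[0,0,0],0]
    - [[0,0,0],0]
    - [[0,0,0],0]
    - [[0,0,0],0]

```text
clock: 24.15
tool_pos: [0.5357, -0.4507, 0.012]
tool_rot: [-0.0, 0.979, 0.204, -0.0]
contact_force: [-0.0, -0.7, -3.2]
gripper_width: 0.0574
grasp_force: 55.5
```

```bash
python3 plan.py 35 536 -440 150 -70 553 0 150 -89 553.5 67.5 150 -92.4
```

```text
now [ 535.7 -450.7   12. ] -66.4 tilt -1.0 F [-0.03 -0.71 -3.18] w 57.4 t 24.15
[[[1, -2, -35], 1], [[1, -3, -34], 1], [[1, -2, -35], 1], [[1, -3, -34], 1], [[13, -31, 0], 1]]
[[[12, -32, 0], 1], [[11, -32, 0], 2], [[11, -32, 0], 1], [[9, -33, 0], 2], [[9, -32, 0], 1]]
[[[8, -33, 0], 2], [[7, -33, 0], 1], [[6, -34, 0], 2], [[6, -33, 0], 1], [[4, -34, 0], 2]]
[[[4, -33, 0], 1], [[2, -34, 0], 2], [[1, -34, 0], 1], [[0, -34, 0], 2], [[0, 0, 0], 0]]
```

About 3.3 N, so this is the middle one, as expected. The order 5.7 > 3.3 > 1.7 holds.

Call:
step_arm:
  increments:
    - [[1,-2,-35],1]
    - [[1,-3,-34],1]
    - [[1,-2,-35],1]
    - [[1,-3,-34],1]
    - [[13,-31,0],1]

```text
clock: 24.65
tool_pos: [0.5378, -0.4141, 0.1567]
tool_rot: [0.006, 0.987, 0.158, 0.003]
contact_force: [0.4, -1.2, -2.9]
gripper_width: 0.0572
grasp_force: 56.8
```

Call:
step_arm:
  increments:
    - [[12,-32,0],1]
    - [[11,-32,0],2]
    - [[11,-32,0],1]
    - [[9,-33,0],2]
    - [[9,-32,0],1]

```text
clock: 25.15
tool_pos: [0.5437, -0.2359, 0.1504]
tool_rot: [-0.0, 0.995, 0.1, 0.0]
contact_force: [0.7, 0.7, -4.0]
gripper_width: 0.0572
grasp_force: 56.8
```

Call:
step_arm:
  increments:
    - [[8,-33,0],2]
    - [[7,-33,0],1]
    - [[6,-34,0],2]
    - [[6,-33,0],1]
    - [[4,-34,0],2]

```text
clock: 25.65
tool_pos: [0.5505, -0.0662, 0.1506]
tool_rot: [-0.0, 1.0, 0.03, 0.0]
contact_force: [-0.2, 1.0, -3.6]
gripper_width: 0.0574
grasp_force: 56.8
```

Call:
step_arm:
  increments:
    - [[4,-33,0],1]
    - [[2,-34,0],2]
    - [[1,-34,0],1]
    - [[0,-34,0],2]
    - [[0,0,0],0]

```text
clock: 26.15
tool_pos: [0.5534, 0.0744, 0.15]
tool_rot: [-0.001, 1.0, -0.017, -0.0]
contact_force: [-0.3, 0.4, -3.2]
gripper_width: 0.0574
grasp_force: 57.2
```

Call:
step_arm:
  increments:
    - [[0,0,0],0]
    - [[0,0,0],0]
    - [[0,0,0],0]
    - [[0,0,0],0]
    - [[0,0,0],0]

```text
clock: 26.65
tool_pos: [0.5538, 0.067, 0.1505]
tool_rot: [-0.0, 1.0, -0.022, 0.0]
contact_force: [1.1, -0.2, -4.1]
gripper_width: 0.0573
grasp_force: 57.2
```

```bash
python3 - <<'E'
from station import r
from h import *
c=r.camera("wrist"); P=world(c); m=((c["range_z"]>0)&(P[...,2]>.2)&(P[...,2]<.235)&(abs(P[...,1]-.0675)<.028)).astype(np.uint8)
n,l,st,ce=cv2.connectedComponentsWithStats(m)
for k in range(1,n):
    if st[k,4]>800: print(rect(P[l==k][:,:2]),st[k],np.median(P[l==k][:,2]))
E
python3 plan.py 20 553.5 67.5 33 -92.4
```

```text
[ 5.634e+02  6.750e+01  9.430e+01  5.600e+01 -1.000e-01] [  233   168   162   222 31813] 0.21822609723839276
now [553.8  67.2 150.4] -92.5 tilt -1.0 F [-0.04 -0.32 -3.35] w 57.2 t 26.7
[[[0, 0, 20], 0], [[0, 0, 19], 0], [[0, 0, 20], 0], [[0, 0, 19], 0], [[0, 0, 20], 0]]
[[[0, 0, 19], 0], [[0, 0, 0], 0], [[0, 0, 0], 0], [[0, 0, 0], 0], [[0, 0, 0], 0]]
```

Call:
step_arm:
  increments:
    - [[0,0,15],0]
    - [[0,0,30],0]
    - [[0,0,30],0]
    - [[0,0,20],0]
    - [[0,0,8],0]

```text
clock: 27.2
tool_pos: [0.5517, 0.0674, 0.0444]
tool_rot: [0.001, 1.0, -0.021, -0.002]
contact_force: [-0.3, 0.1, -3.5]
gripper_width: 0.0572
grasp_force: 57.0
```

Call:
step_arm:
  increments:
    - [[0,0,5],0]
    - [[0,0,3],0]
    - [[0,0,2],0]
    - [[0,0,1],0]
    - [[0,0,0],0]

```text
clock: 27.7
tool_pos: [0.5541, 0.0679, 0.0369]
tool_rot: [-0.0, 1.0, -0.021, 0.0]
contact_force: [0.7, -0.1, -4.1]
gripper_width: 0.0574
grasp_force: 57.0
```

Call:
step_arm:
  increments:
    - [[0,0,1],0]
    - [[0,0,0],0]
    - [[0,0,1],0]
    - [[0,0,0],0]
    - [[0,0,0],0]

```text
clock: 28.2
tool_pos: [0.5537, 0.0678, 0.0344]
tool_rot: [-0.0, 1.0, -0.021, 0.0]
contact_force: [0.3, 0.4, -2.8]
gripper_width: 0.0574
grasp_force: 57.0
```

Call:
step_arm:
  increments:
    - [[0,0,1],0]
    - [[0,0,0],0]
    - [[0,0,1],0]
    - [[0,0,0],0]
    - [[0,0,0],0]

```text
clock: 28.7
tool_pos: [0.5546, 0.0678, 0.0333]
tool_rot: [-0.0, 1.0, -0.021, 0.001]
contact_force: [-1.6, -0.3, 4.8]
gripper_width: 0.0575
grasp_force: 58.1
```

Call:
step_arm:
  increments:
    - [[0,0,0],0]
    - [[0,0,0],0]
    - [[0,0,0],0]
    - [[0,0,0],0]
    - [[0,0,-10],0]
  claw: 85

```text
clock: 29.2
tool_pos: [0.5527, 0.0676, 0.0417]
tool_rot: [0.0, 1.0, -0.021, -0.001]
contact_force: [0.6, 1.0, 0.0]
gripper_width: 0.0853
grasp_force: 0.0
```

Call:
step_arm:
  increments:
    - [[0,0,-20],0]
    - [[0,0,-30],0]
    - [[0,0,-30],0]
    - [[0,0,-20],0]
    - [[0,0,0],0]

```text
clock: 29.7
tool_pos: [0.5559, 0.0679, 0.1458]
tool_rot: [-0.001, 1.0, -0.021, 0.003]
contact_force: [-0.5, -0.5, -0.3]
gripper_width: 0.0847
grasp_force: 0.0
```

Call:
step_arm:
  increments:
    - [[0,0,0],0]
    - [[0,0,0],0]
    - [[0,0,0],0]
    - [[0,0,0],0]
    - [[0,0,0],0]
  claw: 0

```text
clock: 30.2
tool_pos: [0.5535, 0.0676, 0.1419]
tool_rot: [0.0, 1.0, -0.021, -0.0]
contact_force: [-0.6, -0.7, -0.6]
gripper_width: 0.0119
grasp_force: 0.0
```

```bash
python3 - <<'E'
from station import r
from h import *
c=r.camera("wrist"); P=world(c); cv2.imwrite("pics/w3.png",c["color"][:,:,::-1])
m=((c["range_z"]>0)&(P[...,2]>.09)&(P[...,2]<.112)).astype(np.uint8)
n,l,st,ce=cv2.connectedComponentsWithStats(m)
for k in range(1,n):
    if st[k,4]>1500: print(rect(P[l==k][:,:2]),st[k],np.median(P[l==k][:,2]))
E
python3 plan.py 40 385 118 150 -92 385 118 55 -92
```

```text
[554.7  67.6 111.   58.2  -2.3] [  274   131    91   153 11450] 0.10108675989490011
[464.9 220.2 103.7   3.1  87.9] [  56  318  145   22 2317] 0.10118634394398629
now [553.5  67.6 142. ] -92.4 tilt -1.0 F [ 0.66  0.22 -0.48] w 4.4 t 30.25
[[[-34, -9, -2], 0], [[-34, -8, -1], 0], [[-34, -9, -2], 0], [[-34, -9, -1], 0], [[-35, -8, -2], 0]]
[[[0, 0, 32], 0], [[0, 0, 31], 0], [[0, 0, 32], 0], [[0, 0, 0], 0], [[0, 0, 0], 0]]
```

View pics/w3.png

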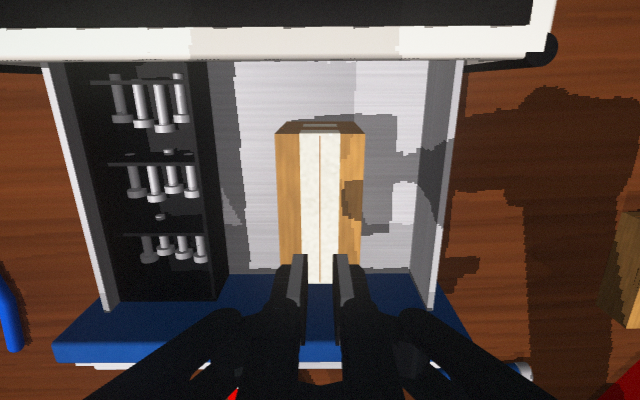

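The stack is square: the top carton is at (554.7,67.6,-2.3°), 1 mm off the lower one. Now going round to the front of the pull lip with the fingers shut.

Call:
step_arm:
  increments:
    - [[-34,-9,-2],0]
    - [[-34,-8,-1],0]
    - [[-34,-9,-2],0]
    - [[-34,-9,-1],0]
    - [[-35,-8,-2],0]

```text
clock: 30.75
tool_pos: [0.3834, 0.1181, 0.1501]
tool_rot: [0.0, 1.0, -0.021, -0.0]
contact_force: [0.5, 0.5, 0.6]
gripper_width: -0.0
grasp_force: 0.0
```

Call:
step_arm:
  increments:
    - [[0,0,0],0]
    - [[0,0,0],0]
    - [[0,0,0],0]
    - [[0,0,0],0]
    - [[0,0,0],0]

```text
clock: 31.25
tool_pos: [0.3855, 0.1174, 0.1503]
tool_rot: [0.001, 1.0, -0.022, 0.0]
contact_force: [-0.2, 0.1, -1.2]
gripper_width: -0.0001
grasp_force: 0.0
```

```bash
python3 plan.py 30 386 116 48 -92.2
```

```text
now [385.5 117.4 150.3] -92.5 tilt -1.0 F [-0.16  0.06 -1.19] w -0.1 t 31.25
[[[0, 0, 26], 0], [[0, 1, 25], 0], [[0, 0, 26], 0], [[1, 0, 25], 0], [[0, 0, 0], 0]]
```

Call:
step_arm:
  increments:
    - [[0,0,26],0]
    - [[0,0,25],0]
    - [[0,0,25],0]
    - [[0,0,25],0]
    - [[0,0,0],0]

```text
clock: 31.75
tool_pos: [0.3831, 0.1163, 0.0471]
tool_rot: [0.002, 1.0, -0.022, -0.002]
contact_force: [0.6, -0.5, 0.7]
gripper_width: 0.0001
grasp_force: 0.0
```

```bash
python3 plan.py
python3 - <<'E'
from station import r
from h import *
c=r.camera("wrist"); P=world(c)
q=P[(c["range_z"]>0)&(abs(P[...,0]-.386)<.02)&(abs(P[...,1]-.117)<.03)&(P[...,2]>.05)]
print(len(q),q.min(0),q.max(0))
E
```

```text
now [383.1 116.3  47.1] -92.5 tilt -1.0 F [ 0.64 -0.5   0.7 ] w 0.1 t 31.75
19833 [0.37172496 0.08700085 0.08351205] [0.40445734 0.14699866 0.1666157 ]
```

Call:
step_arm:
  increments:
    - [[4,0,4],0]
    - [[4,0,0],0]
    - [[4,0,0],0]
    - [[3,0,0],0]
    - [[3,0,0],0]

```text
clock: 32.3
tool_pos: [0.4033, 0.1175, 0.0458]
tool_rot: [-0.0, 1.0, -0.021, 0.0]
contact_force: [-0.7, 0.9, -0.1]
gripper_width: 0.0002
grasp_force: 0.0
```

Call:
step_arm:
  increments:
    - [[3,0,0],0]
    - [[4,0,0],0]
    - [[5,0,0],0]
    - [[6,0,0],0]
    - [[7,0,0],0]

```text
clock: 32.8
tool_pos: [0.4279, 0.1164, 0.0453]
tool_rot: [-0.0, 1.0, -0.021, -0.0]
contact_force: [-1.6, 1.0, -0.4]
gripper_width: 0.0001
grasp_force: 1.2
```

Call:
step_arm:
  increments:
    - [[8,0,0],0]
    - [[8,0,0],0]
    - [[8,0,0],0]
    - [[8,0,0],0]
    - [[8,0,0],0]

```text
clock: 33.3
tool_pos: [0.4684, 0.1145, 0.0454]
tool_rot: [-0.0, 1.0, -0.021, 0.0]
contact_force: [-1.9, 1.0, 0.2]
gripper_width: 0.0
grasp_force: 1.2
```

```bash
cat > dr.py <<'E'
from station import r
from h import *
c=r.camera("top"); P=world(c); hsv=cv2.cvtColor(c["color"],cv2.COLOR_RGB2HSV)
b=(hsv[...,0]>100)&(hsv[...,0]<125)&(hsv[...,1]>120)&(P[...,2]>.105)&(P[...,2]<.125)&(P[...,1]<.3)&(P[...,1]>-.1)
print("panel",rect(P[b][:,:2]),b.sum())
m=((c["range_z"]>0)&(P[...,2]>.09)&(P[...,2]<.108)&(abs(P[...,1]-.06)<.06)&(P[...,0]>.48))
if m.sum()>30: print("stack top",rect(P[m][:,:2]),m.sum())
E
python3 dr.py; python3 plan.py
```

```text
panel [514.6 112.1 311.2  17.   87.6] 290
stack top [570.4  50.2 184.6  90.1   3.4] 904
now [470.4 114.2  45.7] -92.5 tilt -1.0 F [ 1.8  -0.33  0.4 ] w 0.0 t 33.35
```

Call:
step_arm:
  increments:
    - [[5,0,0],0]
    - [[7,0,0],0]
    - [[8,0,0],0]
    - [[8,0,0],0]
    - [[8,0,0],0]

```text
clock: 33.85
tool_pos: [0.5043, 0.1126, 0.0453]
tool_rot: [0.0, 1.0, -0.021, 0.0]
contact_force: [-2.7, -1.1, 0.9]
gripper_width: 0.0002
grasp_force: 1.2
```

Call:
step_arm:
  increments:
    - [[8,0,0],0]
    - [[8,0,0],0]
    - [[8,0,0],0]
    - [[8,0,0],0]
    - [[8,0,0],0]

```text
clock: 34.35
tool_pos: [0.5442, 0.1111, 0.0454]
tool_rot: [0.0, 1.0, -0.021, -0.0]
contact_force: [-2.9, -1.2, -0.3]
gripper_width: -0.0002
grasp_force: 1.2
```

Call:
step_arm:
  increments:
    - [[7,0,0],0]
    - [[6,0,0],0]
    - [[5,0,0],0]
    - [[5,0,0],0]
    - [[4,0,0],0]

```text
clock: 34.85
tool_pos: [0.571, 0.1103, 0.0454]
tool_rot: [-0.0, 1.0, -0.021, 0.0]
contact_force: [-2.7, 0.3, 1.5]
gripper_width: 0.0002
grasp_force: 1.1
```

Call:
step_arm:
  increments:
    - [[4,0,0],0]
    - [[3,0,0],0]
    - [[3,0,0],0]
    - [[2,0,0],0]
    - [[2,0,0],0]

```text
clock: 35.35
tool_pos: [0.5846, 0.1097, 0.0454]
tool_rot: [-0.0, 1.0, -0.021, -0.0]
contact_force: [-2.8, 0.0, 1.2]
gripper_width: -0.0002
grasp_force: 1.1
```

```bash
python3 dr.py; python3 plan.py
```

```text
panel [627.   18.7 134.5  18.4  86.9] 291
stack top [601.6  58.9 118.7  36.8 -79.8] 186
now [585.2 109.7  45.5] -92.4 tilt -1.0 F [-1.58  0.23 -0.81] w 0.1 t 35.4
```

Call:
step_arm:
  increments:
    - [[2,0,0],0]
    - [[2,0,0],0]
    - [[2,0,0],0]
    - [[1,0,0],0]
    - [[1,0,0],0]

```text
clock: 35.9
tool_pos: [0.5927, 0.1094, 0.0454]
tool_rot: [-0.0, 1.0, -0.021, 0.0]
contact_force: [-1.2, 0.8, 2.2]
gripper_width: -0.0001
grasp_force: 1.0
```

Call:
step_arm:
  increments:
    - [[1,0,0],0]
    - [[1,0,0],0]
    - [[1,0,0],0]
    - [[1,0,0],0]
    - [[0,0,0],0]

```text
clock: 36.4
tool_pos: [0.5968, 0.1089, 0.0454]
tool_rot: [0.0, 1.0, -0.021, 0.0]
contact_force: [-0.6, -0.5, 0.8]
gripper_width: -0.0
grasp_force: 0.5
```

Call:
step_arm:
  increments:
    - [[1,0,0],0]
    - [[1,0,0],0]
    - [[1,0,0],0]
    - [[1,0,0],0]
    - [[0,0,0],0]

```text
clock: 36.9
tool_pos: [0.5966, 0.1089, 0.045]
tool_rot: [-0.0, 1.0, -0.021, -0.004]
contact_force: [-12.9, 0.6, 8.6]
gripper_width: -0.0002
grasp_force: 6.1
```

Call:
step_arm:
  increments:
    - [[1,0,0],0]
    - [[1,0,0],0]
    - [[1,0,0],0]
    - [[0,0,0],0]
    - [[0,0,0],0]

```text
clock: 37.4
tool_pos: [0.5964, 0.1089, 0.0447]
tool_rot: [-0.001, 1.0, -0.021, -0.007]
contact_force: [-19.6, 1.2, 16.8]
gripper_width: -0.0001
grasp_force: 10.4
```

Run:
```python
from station import r
from h import *
c=r.camera("scene"); P=world(c)
m=(c["range_z"]>0)&(P[...,2]>.122)&(P[...,2]<.137)&(P[...,1]>-.1)&(P[...,1]<.05)&(P[...,0]>.6)
print("chest front edge x",[(round(y,2),P[m&(abs(P[...,1]-y)<.01)][:,0].min().round(4)) for y in (-.04,-.02,0,.02)])
c=r.camera("top"); P=world(c);hsv=cv2.cvtColor(c["color"],cv2.COLOR_RGB2HSV)
b=(hsv[...,0]>100)&(hsv[...,0]<125)&(hsv[...,1]>120)&(P[...,2]>.1)&(P[...,2]<.125)
for y in (-.03,0,.03): 
  q=P[b&(abs(P[...,1]-y)<.01)]; w=P[(~b)&(P[...,2]>.126)&(P[...,2]<.14)&(abs(P[...,1]-y)<.01)]; print(y,q[:,0].min().round(4),q[:,0].max().round(4),w[:,0].min().round(4))
```

```text
chest front edge x [(-0.04, np.float64(0.642)), (-0.02, np.float64(0.6483)), (0, np.float64(0.6454)), (0.02, np.float64(0.6474))]
-0.03 0.6286 0.6473 0.053
0 0.6301 0.6468 0.0652
0.03 0.6312 0.6488 0.0562
```

The drawer hit its stop: force rose to 20 N and the panel's rear meets the chest face at x≈0.648. Backing away gently.

Call:
step_arm:
  increments:
    - [[-7,0,0],0]
    - [[-10,0,0],0]
    - [[-20,0,0],0]
    - [[-30,0,0],0]
    - [[-30,0,0],0]

```text
clock: 38.0
tool_pos: [0.5064, 0.1123, 0.0455]
tool_rot: [0.0, 1.0, -0.022, 0.001]
contact_force: [0.2, 0.1, 0.0]
gripper_width: -0.0002
grasp_force: 0.0
```

Call:
step_arm:
  increments:
    - [[-10,0,-20],0]
    - [[0,0,-40],0]
    - [[0,0,-40],0]
    - [[0,0,-20],0]
    - [[0,0,0],0]

```text
clock: 38.5
tool_pos: [0.4991, 0.1136, 0.1684]
tool_rot: [-0.002, 1.0, -0.021, 0.003]
contact_force: [-0.0, 0.6, -0.5]
gripper_width: 0.0003
grasp_force: 0.0
```

Call:
step_arm:
  increments:
    - [[0,0,0],0]
    - [[0,0,0],0]
    - [[0,0,0],0]
    - [[0,0,0],0]
    - [[0,0,0],0]

```text
clock: 39.0
tool_pos: [0.4964, 0.113, 0.1648]
tool_rot: [0.0, 1.0, -0.021, -0.0]
contact_force: [0.0, -0.2, 0.4]
gripper_width: -0.0
grasp_force: 0.0
```

```bash
python3 plan.py
python3 - <<'E'
from station import r
from h import *
c=r.camera("top"); P=world(c); cv2.imwrite("pics/t4.png",c["color"][40:320,100:500,::-1].repeat(2,0).repeat(2,1))
hsv=cv2.cvtColor(c["color"],cv2.COLOR_RGB2HSV)
b=(hsv[...,0]>100)&(hsv[...,0]<125)&(hsv[...,1]>120)&(P[...,2]>.1)&(P[...,2]<.125)
for y in (-.03,0,.03): 
  q=P[b&(abs(P[...,1]-y)<.01)]; print(y,q[:,0].min().round(4),q[:,0].max().round(4))
E
```

```text
now [496.4 113.  164.8] -92.5 tilt -1.0 F [ 0.05 -0.25  0.41] w -0.0 t 39.0
-0.03 0.6292 0.6469
0 0.6292 0.647
0.03 0.6318 0.649
```

View pics/t4.png

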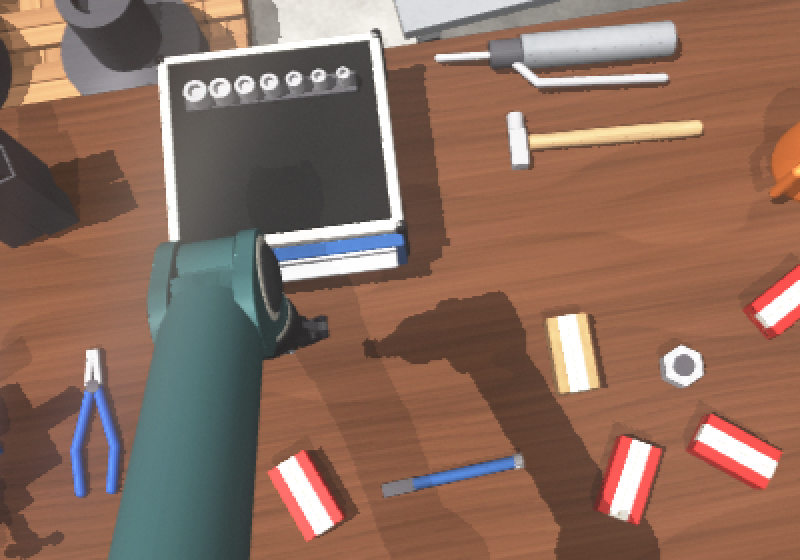

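The drawer is shut, the lightest carton lies on the bench at (573,352), the nut and pliers look undisturbed, and the arm is clear. Handing in.

```bash
python3 -c "
from station import r
print(r.job_done())"
```

```text
the job is handed in; nothing more can be done
None
```

I stacked the heaviest carton (about 5.7 N) and the middle one (about 3.3 N) squarely in the drawer, pushed it shut gently, left the lightest (about 1.7 N) on the bench, and handed the job in at about 39 s; the hand-in returned no verdict, and I could not see the stack once the drawer was shut.

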